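# Turn over a tray of power modules in a turnover fixture

## Task

The two power modules lie loose in the tray in the turnover cradle and are needed pins up. Take the empty tray from the sloping rack and set it, upside down as it lies there, squarely on the loaded tray so that it sits flat rim to rim; swing the clamp bail fully down over it, then turn the cradle half a turn by its handle to its far stop, so that the modules end up lying in what was the empty tray, with the bail still shut. Leave the other things on the bench where they are.

Things in the scene. Friction and masses are not known exactly. Their poses are not given: they have to be found in the camera images.
- fixture: turnover fixture, fixed: grey base plate 130 x 220 x 12 mm, two pillars 97 mm high carrying the cradle. Origin: centre of the base's underside on the table; y along the turning axis; at the start the handle is on its -x side (towards the robot), the bail is hinged on its +x side. Left or right, yawed up to 0.2 rad.
- axis_mid (a point): middle of the cradle's turning axis, 75 mm above the table; the rims of the stacked trays meet here, and the capping tray's outer floor face ends up 18 mm higher. The cradle is a frame 1.5 mm wider than the trays on each side; its rails reach 10 mm above this point, their flared lips 17 mm.
- cradle (a joint): angle of the aluminium cradle about the fixture's +y axis, rad: 0 at the start (a stop), 3.14 turned right over (the other stop). Growing values carry the handle up, over the top and down on the +x side. Stiff by friction (0.5 N m): it stays where it is left.
- handle (a point): middle of the cradle's handle: a round steel grip 18 mm thick, 76 mm long, between two arms, parallel to the turning axis and 105 mm from it, with 55 mm clear between it and the cradle. The grip is a sleeve that revolves freely, so it can be held fast and carried round the half circle without turning the tool.
- bail (a joint): angle of the clamp bail, rad: a U of two steel arms (at y = +-62 mm, 10 x 8 mm) and a round cross bar, hinged on the cradle. 0 fully down (a stop; the arms then lie 1.5 mm above the capping tray's floor, past the ends of its rib); starts open at 2.3 to 2.7, leaning away. Stiff by friction (0.6 N m): stays where it is left, also when turned over.
- bail_bar (a point): middle of the bail's cross bar: round, 12 mm thick, 114 mm free length, parallel to the turning axis, 90 mm from the bail's hinge. With the cradle at 0 and the bail at angle a it is at x = 42 - 90 cos(a), z = 23.5 + 90 sin(a) mm from axis_mid in the fixture's axes. Shut, its middle is 18 mm outside the tray's side.
- loaded_tray: black plastic tray 60 (x) x 150 (y) x 18 mm (z), 4 mm walls, a divider across its middle; under the floor a central grip rib 12 wide, 100 long (along y), 14 mm deep. Origin: centre of the floor's outer face, at the root of the rib; z points to the open side (rim at +18, rib to -14 mm). Open side up in the cradle, a module in each half, y along the turning axis.
- empty_tray: black plastic tray 60 (x) x 150 (y) x 18 mm (z), 4 mm walls, a divider across its middle; under the floor a central grip rib 12 wide, 100 long (along y), 14 mm deep. Origin: centre of the floor's outer face, at the root of the rib; z points to the open side (rim at +18, rib to -14 mm). Lies upside down, rib outward, on the sloping rack. Same end for end. 0.11 kg.
- rack: white sloping rack, fixed: base 110 x 190 mm, origin on the table, 50 mm in -x (towards the robot) from the centre of its underside; the shelf rises towards its +x at 30 degrees, 180 mm wide, with a 12 mm ledge at its lower edge, on which the empty tray rests by a long side; the tray's rib faces up and towards the robot. Left or right of the fixture, yawed up to 0.2 rad.
- module_a: power module 40 (x) x 58 (y) x 24 mm (z), finned aluminium on top, brass pins underneath, 0.09 kg, loose in one half of the loaded tray, standing 10 mm above its rim. Origin: centre of the pin side; z points to the fins.
- module_b: the other power module, just like module_a, in the other half.
- screwdriver: bystander: black-handled screwdriver, 170 mm, lying between fixture and rack.
- spool: bystander: grey spool, 50 mm across, 46 mm high, between fixture and rack.
- meter: bystander: grey handheld meter 150 x 75 x 32 mm, at the back.
- mug: bystander: white mug, 76 mm across, 85 mm high, on the right.
- bottle: bystander: white bottle, 56 mm across, 130 mm high, on the left.
- wrench: bystander: steel wrench, 160 mm, on the left.
- bin: bystander: open grey bin 100 x 130 x 50 mm, on the right.

How it is judged (in metres and radians):
On the way, in this order (a step that is already met when the one before it is completed fails the run):
1. the empty tray sits flat and square, upside down, on the loaded tray in the unturned cradle, with the bail open (x of empty_tray in the frame of loaded_tray between -0.005 and 0.005 m and y of empty_tray in the frame of loaded_tray between -0.005 and 0.005 m and z of empty_tray in the frame of loaded_tray between 0.033 and 0.039 m and angle between the z axis of empty_tray and the z axis of loaded_tray, either way round below 0.06 rad and value of joint cradle below 0.15 rad and value of joint bail above 0.3 rad), for 0.2 s.
2. the bail is fully down over the capped trays, the cradle still unturned (x of empty_tray in the frame of loaded_tray between -0.005 and 0.005 m and y of empty_tray in the frame of loaded_tray between -0.005 and 0.005 m and z of empty_tray in the frame of loaded_tray between 0.033 and 0.039 m and angle between the z axis of empty_tray and the z axis of loaded_tray, either way round below 0.06 rad and value of joint bail below 0.07 rad and value of joint cradle below 0.15 rad), for 0.2 s.
3. the cradle is turned to its far stop with the bail shut (value of joint cradle above 3.05 rad and value of joint bail below 0.1 rad), for 0.2 s.
At the end, for the whole second after the job is handed in: cradle within 0.09 rad of its far stop, bail within 0.1 rad of shut, the two trays in the cradle rim to rim (within 5 mm sideways, 3 mm in height, 0.06 rad), the former empty one now below and upright, both modules lying in it upside down (pins up, within 0.24 rad), all at rest (all of step 3 and x of empty_tray in the frame of loaded_tray between -0.005 and 0.005 m and y of empty_tray in the frame of loaded_tray between -0.005 and 0.005 m and z of empty_tray in the frame of loaded_tray between 0.033 and 0.039 m and angle between the z axis of empty_tray and the z axis of loaded_tray, either way round below 0.06 rad and angle between empty_tray's own z axis and vertical below 0.1 rad and angle between loaded_tray's own z axis and vertical above 3.04 rad and distance between empty_tray and axis_mid below 0.03 m and linear speed of each of empty_tray, module_a, module_b below 0.02 m/s and angle between each of module_a, module_b's own z axis and vertical above 2.9 rad and z of module_a in the frame of empty_tray between 0.024 and 0.032 m and horizontal distance between each of module_a, module_b and empty_tray below 0.055 m and z of module_b in the frame of empty_tray between 0.024 and 0.032 m); the robot touches nothing.
It fails at once if a bystander is moved more than 30 mm (distance of any of screwdriver, spool, meter, mug, bottle, wrench, bin from where it was at the start of the episode above 0.03 m).
It fails at once if the cradle is turned while the bail is not down (value of joint each of cradle, bail above 0.3 rad).
It also fails if it takes over 72 s, if anything falls off the work surface, if the arm or the gripper's body presses on something with over 40 N, if the wrist force passes 120 N, or if a joint passes its speed limit or range.

## Robot

A 6-joint arm with a two-finger parallel gripper is mounted at the origin on the work surface. World frame = base frame: x ahead of the robot, y to its left, z up, the work surface at z = 0. Lengths are in mm, angles in rad, forces in N, time in s.
With the tool pointing down it reaches from about 300 to 775 mm from the base axis. Payload 14.6 kg.
Tool frame: the origin (TCP) lies between the finger pads; the fingertips stand 19 mm ahead of it and the grasp point (between the pads) is the TCP (manip.tcp_to_tips is the distance from the TCP to the fingertips, in mm); x points along the fingers, z is the direction in which the jaws open and shut, and the axes are right-handed (so a half turn about x gives the same grasp; the last joint's range is limited). The gripper opens to 94 mm and grips with 3 to 60 N. Pads are 16 mm wide; open, the fingers measure 119 mm over their backs; the gripper's body (75 mm by 177 mm) begins 78 mm behind the grasp point.
Start: joints at [1.038, 0.3, 1.521, -0, 1.321, -0.067], TCP at [247.022, 491.396, 224.446] pointing down, gripper open.
Joint ranges: [-3.03, 3.03], [-0.79, 2.21], [0.23, 2.52], [-1.04, 4.18], [0, 3.07], [-2.55, 2.55]. Speed limits (rad/s): [2.22, 2.22, 2.57, 3.14, 3.14, 3.14].

## Interface

Orientations are given as [roll, pitch, yaw] about the fixed x, y, z axes, in that order (R = Rz(yaw) Ry(pitch) Rx(roll)).
In Python, from cell import manip gives the robot as it stands.
- The arm moves only by the tool jog_arm, never from a script. Its argument "moves" is a list that holds one entry, the list of rows, each a list of 6 numbers: the shift along the world's x, y, z in mm, then the turn, a rotation vector about the world's x, y, z in degrees. In form: [[[dx, dy, dz, wx, wy, wz], ...]]. A call has 1 to 5 rows; each row shifts and turns the pose as measured when the row begins; what a row does not reach is not made up. A row lasts 1/10 s, in which the tool goes at most 50 mm and 8.59 degrees, less where a joint would pass 70% of its speed; a pose out of reach is approached as far as the arm can. A call is refused whole if a number of a shift passes 50 or a number of a turn 8.59, either way. A call with a gripper value outside its range is refused whole. "gripper" is the opening, from -1 (shut) to 1 (fully open), set as the call begins (left out, the last holds). The fingers move at their own pace and stop on an object; "squeeze" is the grip in N (left out, the last holds). Time passes only in rows, so rows that do not move let the fingers close. It gives the time, the measured TCP pose, the force and the opening at its end, in the units of the state.
- manip.read_state(): the state, without advancing time (a new reading comes with each control period).
- manip.camera(name): name is "scene" or "side" or "wrist"; returns (picture, depth): 420x560x3 uint8, blue, green, red; 420x560 float32, mm along the optical axis (not along the pixel's ray), 0 where there is no reading.
- manip.camera_params(name): a dict with "fx", "fy", "cx", "cy" (pixels), "rvec" (rotation vector, rad) and "tvec" (3), from world to camera coordinates, as OpenCV has them. Camera axes: x right, y down, z forward; pixel columns grow to the right and rows downward; lengths in mm; the calibration is good to about 2 mm. A picture is of the moment at which its call begins: read the wrist's pose just before it. camera_params takes no time and is no camera call; for the wrist camera it gives the pose at the moment of the call.
- manip.sign_off(): hands the job in, once; it reports no verdict.
The state is a dict: "clock": time; "joints": joint angles; "qd": joint speeds; "effort": joint torques, N m; "eef_pos": TCP position; "eef_rot": TCP orientation; "wrist_force": force on the tool from outside, world axes, zero at the start; "moment": the same for the moment, N m; "finger_gap": finger opening in mm.
Only numpy, scipy, OpenCV 4.12 (cv2) and the standard library are available. Lean on these libraries where they do the work, as an engineer would, in place of code of your own. Each camera call takes 0.05 s, during which the arm holds its last target. There are 200 camera calls.

## Working session

There is one attempt and no reset: what is moved stays moved. The work goes in short steps, Python scripts to look and compute and a tool call to move; the robot and the scene stay as the last step left them, time stands still between calls to the robot, and variables do not carry over. Pictures are saved under pics/ and viewed, about 8 in all and at most 12, crops included, and the job is handed in when it is done.

Besides the shell and the picture viewer there is one more tool, called after ">>>" as name([rows], argument=value, ...), one row to a line, values as JSON. jog_arm: Moves the arm, as the interface text tells. Its arguments: {"type":"object","properties":{"moves":{"type":"array","items":{"type":"array","items":{"type":"array","items":{"type":"number"}}}},"gripper":{"type":"number"},"squeeze":{"type":"number"}},"required":["moves"]}

```bash
mkdir -p pics
cat > h.py <<'E'
import numpy as np,cv2
from cell import manip
from scipy.spatial.transform import Rotation as Ro
def cam(n):
    p=manip.camera_params(n); im,d=manip.camera(n)
    return im,d,p
def pts(d,p):
    v,u=np.mgrid[:d.shape[0],:d.shape[1]]
    c=np.stack([(u-p['cx'])/p['fx']*d,(v-p['cy'])/p['fy']*d,d],-1)
    R=cv2.Rodrigues(np.array(p['rvec'],float))[0]
    return (c-np.array(p['tvec']).ravel())@R   # world
def proj(P,p):
    K=np.array([[p['fx'],0,p['cx']],[0,p['fy'],p['cy']],[0,0,1]],float)
    return cv2.projectPoints(np.array(P,float).reshape(-1,3),np.array(p['rvec'],float),np.array(p['tvec'],float),K,None)[0].reshape(-1,2)
E
python3 - <<'E'
from h import *
for n in ['scene','side']:
    im,d,p=cam(n); np.savez(n,im=im,d=d,**{k:np.array(v) for k,v in p.items()})
    cv2.imwrite(f'pics/{n}.png',im)
    R=cv2.Rodrigues(np.array(p['rvec'],float))[0]; print(n,-R.T@np.array(p['tvec']).ravel(),R[2],p['fx'])
print(manip.read_state())
E
```

```text
scene [1461.80657947 -258.09074561  991.81165759] [-0.67473263  0.19682162 -0.71133475] 425.88101448713303
side [ 251.54922838  829.91576171 1144.68740032] [ 0.26278971 -0.59274953 -0.76130779] 493.12077341621426
{'clock': 0.1, 'joints': array([ 1.03839850e+00,  3.00407551e-01,  1.52149763e+00, -1.40709726e-05,
        1.32069445e+00, -6.66168381e-02]), 'qd': array([-0.00135706, -0.00214036, -0.00129989,  0.00116428, -0.00010076,
       -0.00014033]), 'effort': array([ 7.53161476e-04, -5.32648444e+01, -3.53291309e+01,  7.08883186e-02,
        2.34241365e-02, -4.59879004e-05]), 'eef_pos': array([246.92522327, 491.22359933, 223.95647958]), 'eef_rot': array([ 3.08851026,  1.56978926, -2.08965622]), 'wrist_force': array([-0.18761709,  0.0274017 ,  0.1928121 ]), 'moment': array([-0.00891681,  0.00745672, -0.05141008]), 'finger_gap': 94.42136714514156}
```

View pics/scene.png

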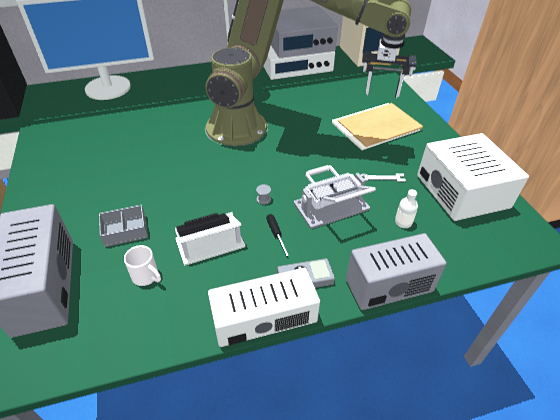

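View pics/side.png

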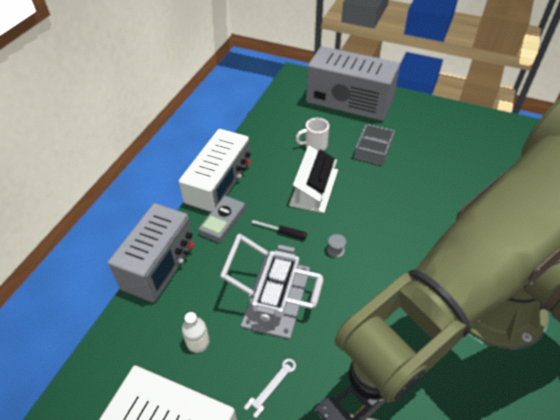

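The scene view shows the fixture at about (335,195), the rack with its black tray at (208,235), the spool at (264,193) and the screwdriver at (277,235). The side view shows the bail at (240,270) and the handle at (315,290). Next I measure.

Run:
```python
from h import *
W=[];C=[]
for n,fb,rb in [('scene',(285,155,385,235),(165,200,255,270)),('side',(215,225,335,345),(285,135,345,220))]:
    z=np.load(n+'.npz'); P=pts(z['d'],z); im=z['im']
    def box(b): 
        s=np.s_[b[1]:b[3],b[0]:b[2]]; return P[s].reshape(-1,3),im[s].reshape(-1,3).astype(int)
    f,c=box(fb); k=(f[:,2]>-50)&(np.abs(c.max(1)-c.min(1))<30)
    f=f[k]; print(n,'fixture',len(f))
    for lo,hi in [(6,18),(68,82),(82,92),(92,110),(110,200)]:
        q=f[(f[:,2]>lo)&(f[:,2]<hi)]
        if len(q)>8:
            r=cv2.minAreaRect(q[:,:2].astype(np.float32)); print(lo,hi,len(q),np.round(r[0]),np.round(r[1]),round(r[2],1),'z',q[:,2].mean().round(1))
    f,c=box(rb); k=(c.max(1)<60)&(f[:,2]>20); q=f[k]
    # drop green
    print(n,'tray',len(q),q.mean(0).round(),np.percentile(q,[2,98],axis=0).round())
    w=(c.min(1)>110)&(f[:,2]>0); q=f[w]; print('rack white',len(q),np.percentile(q,[1,99],axis=0).round()); r=cv2.minAreaRect(q[:,:2].astype(np.float32)); print(np.round(r[0]),np.round(r[1]),r[2])
    for b in (fb,rb):
        s=im[b[1]:b[3],b[0]:b[2]]; 
        cv2.imwrite(f'pics/{n}_{b[0]}.png',cv2.resize(s,None,fx=4,fy=4))
a=[cv2.resize(cv2.imread(f'pics/{f}.png'),(400,300)) for f in ('scene_285','scene_165','side_215','side_285')]
cv2.imwrite('pics/m1.png',np.vstack([np.hstack(a[:2]),np.hstack(a[2:])]))
```

```text
scene fixture 3159
6 18 1106 [528. 266.] [150. 365.] 12.8 z 11.2
68 82 629 [511. 190.] [159. 206.] 9.5 z 77.1
82 92 521 [513. 192.] [158. 207.] 8.7 z 85.5
92 110 246 [554. 202.] [ 96. 204.] 8.2 z 98.5
110 200 237 [630. 213.] [ 70. 136.] 7.3 z 146.3
scene tray 575 [ 596. -225.   96.] [[ 555. -294.   69.]
 [ 610. -153.   95.]]
rack white 1930 [[ 539. -306.    2.]
 [ 654. -118.   95.]]
[ 967. -183.] [979. 208.] 3.3866076469421387
side fixture 6020
6 18 1439 [618. 150.] [342. 328.] 86.1 z 10.7
68 82 1428 [504. 212.] [158. 204.] 3.6 z 76.0
82 92 763 [505. 209.] [155. 209.] 4.5 z 86.2
92 110 425 [554. 208.] [102. 206.] 7.3 z 98.4
110 200 481 [626. 218.] [ 70. 137.] 7.1 z 140.7
side tray 611 [ 570. -207.   83.] [[ 545. -291.   63.]
 [ 597. -145.   94.]]
rack white 1765 [[ 529. -403.    1.]
 [ 707. -111.   93.]]
[457. 197.] [ 143. 1330.] 17.7342529296875
```

View pics/m1.png

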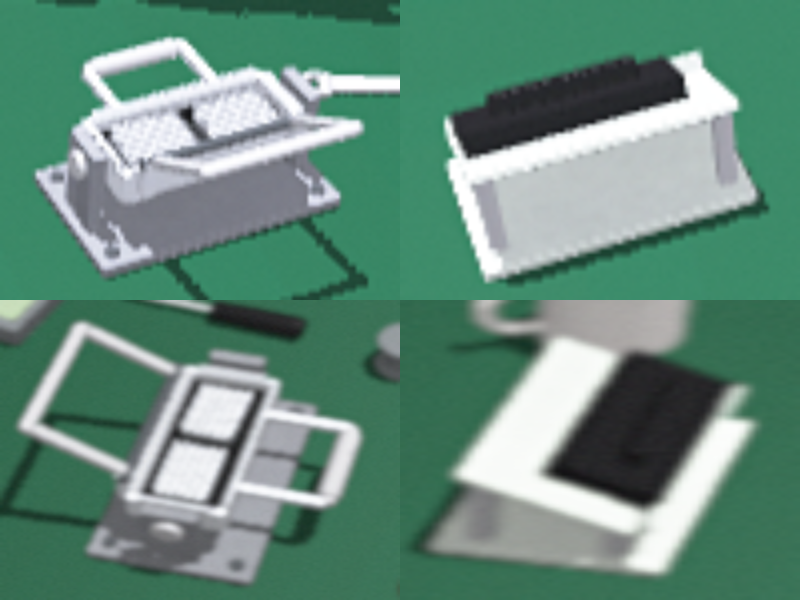

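>>> jog_arm([
  [[10,-15,40,0,0,-8],[15,-35,30,0,0,-8],[20,-40,30,0,0,-8],[20,-40,20,0,0,-8],[20,-40,20,0,0,-8]],
], gripper=-0.35)

```text
clock: 0.6
eef_pos: [328.7, 320.5, 360.6]
eef_rot: [-3.125, 1.559, -2.735]
wrist_force: [0.6, -0.2, 1.6]
finger_gap: 57.3
```

>>> jog_arm([
  [[20,-40,15,0,0,-8],[25,-40,15,0,0,-8],[25,-40,10,0,0,0],[10,-20,0,0,0,0],[0,0,0,0,0,0]],
])

```text
clock: 1.1
eef_pos: [411.1, 171.8, 404.1]
eef_rot: [3.101, 1.563, -3.094]
wrist_force: [0.5, 0.8, 0.3]
finger_gap: 30.7
```

Run:
```python
from h import *
s=manip.read_state(); p=manip.camera_params('wrist'); im,d=manip.camera('wrist')
R=cv2.Rodrigues(np.array(p['rvec'],float))[0]; T=Ro.from_euler('xyz',s['eef_rot']).as_matrix()
print(s['clock'],s['eef_pos'],T[:,2],T[:,0],s['finger_gap'])
cp=-R.T@np.array(p['tvec']).ravel(); print('cam',cp,R[2],'in tool',T.T@(cp-s['eef_pos']),T.T@R[2],p['fx'])
np.savez('w1',im=im,d=d,**{k:np.array(v) for k,v in p.items()})
cv2.imwrite('pics/w1.png',im)
```

```text
1.1 [411.07920774 171.77429529 404.14931407] [ 0.9960746   0.08817859 -0.00774136] [-7.73925172e-03 -3.65775377e-04 -9.99969985e-01] 30.68555277697559
cam [405.52983294 251.09995617 563.51035809] [ 0.0173131  -0.27481483 -0.96134129] in tool [-159.34232811   79.55668613    0.23356312] [ 9.61278961e-01 -2.75576763e-01  4.54437519e-04] 315.1875279866487
```

View pics/w1.png

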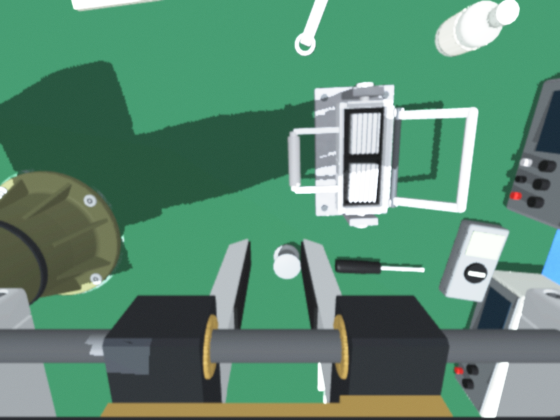

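The wrist view shows the fixture from above: tray opening at about (365,160), handle at (294,160), bail bar from (473,110) to (464,210). I'll extract its pose.

Run:
```python
from h import *
z=np.load('w1.npz'); P=pts(z['d'],z); im=z['im'].astype(int)
sub=np.zeros(im.shape[:2],bool); sub[75:235,280:490]=1
grey=(im.max(2)-im.min(2)<35)&sub
def ray(uv,h):
    R=cv2.Rodrigues(z['rvec'])[0]; c=-R.T@z['tvec'].ravel()
    out=[]
    for u,v in uv:
        dd=R.T@np.array([(u-z['cx'])/z['fx'],(v-z['cy'])/z['fy'],1]); out.append((c+dd*(h-c[2])/dd[2])[:2])
    return np.array(out)
def line(q):
    vx,vy,x,y=cv2.fitLine(q.astype(np.float32),cv2.DIST_HUBER,0,.01,.01).ravel(); a=np.degrees(np.arctan2(vy,vx)); return (a%180)-90
# dark tray interior contour
dark=((im.max(2)<70)&sub).astype(np.uint8); dark[:,:338]=0; dark[:,386:]=0
ys,xs=np.nonzero(cv2.morphologyEx(dark,cv2.MORPH_OPEN,np.ones((2,2),np.uint8))); q=ray(zip(xs,ys),75).astype(np.float32); r=cv2.minAreaRect(q); print('tray dark@75',r)
# handle
m=grey&(P[...,2]>66)&(P[...,2]<92)&(np.mgrid[:420,:560][1]<300); q=P[m]; print('handle',len(q),q.mean(0),np.percentile(q,[2,98],axis=0).round(),'yaw',line(q[:,:2]), cv2.minAreaRect(q[:,:2].astype(np.float32)))
zz=P[...,2]
m=grey&(zz>110)&(np.mgrid[:420,:560][1]>400); q=P[m]; top=q[:,2].max(); print('bail top',np.percentile(q[:,2],[50,90,98]))
b=q[q[:,2]>np.percentile(q[:,2],98)-10]; print('bar',len(b),b.mean(0),line(b[:,:2]),cv2.minAreaRect(b[:,:2].astype(np.float32)))
m=grey&(zz>79)&(zz<97)&(np.mgrid[:420,:560][1]>330)&(np.mgrid[:420,:560][1]<410);q=P[m]; print('frame',cv2.minAreaRect(q[:,:2].astype(np.float32)),q[:,2].mean())
m=grey&(zz>6)&(zz<18);q=P[m]; print('base',cv2.minAreaRect(q[:,:2].astype(np.float32)),q[:,2].mean())
white=(im.min(2)>190)&sub&(np.mgrid[:420,:560][1]>345)&(np.mgrid[:420,:560][1]<384); 
for lo,hi in((95,157),(162,206)):
    mm=white.copy(); mm[:lo]=0;mm[hi:]=0
    print('mod',P[mm].mean(0))
```

```text
tray dark@75 ((542.32861328125, 202.78329467773438), (56.317840576171875, 143.76953125), 7.648309230804443)
handle 669 [436.1073844  191.03197316  80.948499  ] [[425. 145.  76.]
 [447. 235.  84.]] yaw 6.045212 ((435.8763122558594, 189.1717071533203), (16.851152420043945, 96.51280975341797), 6.4445085525512695)
bail top [151.14824359 156.31511989 157.29819899]
bar 1184 [648.55256578 221.03477433 159.27391404] 7.7077103 ((537.6519775390625, 201.6228790283203), (248.3038330078125, 134.02285766601562), 7.828188419342041)
frame ((536.0956420898438, 201.07492065429688), (90.52426147460938, 216.78634643554688), 9.215957641601562) 87.00604811457842
base ((637.111572265625, 197.83395385742188), (236.78506469726562, 359.5817565917969), 86.8708267211914) 11.524224313558602
mod [535.62678885 249.02105151  81.74790698]
mod [548.77643071 165.61430198  82.45535587]
```

>>> jog_arm([
  [[12,-45,0,0,0,0],[15,-48,0,0,0,0],[15,-48,0,0,0,0],[15,-48,0,0,0,0],[15,-48,0,0,0,0]],
])

```text
clock: 1.65
eef_pos: [481.3, -61.0, 403.2]
eef_rot: [2.882, 1.561, 2.987]
wrist_force: [0.9, -0.5, 0.1]
finger_gap: 30.7
```

>>> jog_arm([
  [[15,-48,-20,0,0,0],[0,-20,-10,0,0,0],[0,0,0,0,0,0],[0,0,0,0,0,0]],
])

```text
clock: 2.05
eef_pos: [496.7, -127.0, 371.8]
eef_rot: [2.797, 1.558, 2.902]
wrist_force: [-0.0, 0.2, 0.1]
finger_gap: 30.4
```

Run:
```python
from h import *
s=manip.read_state(); im,d,p=cam('wrist'); print(s['clock'],s['eef_pos'],s['wrist_force'])
np.savez('w2',im=im,d=d,**{k:np.array(v) for k,v in p.items()}); cv2.imwrite('pics/w2.png',im)
P=pts(d,p); c=im.astype(int)
blk=(c.max(2)<75)&(P[...,2]>30)&(P[...,0]>520)&(P[...,0]<660)&(P[...,1]<-100)&(P[...,1]>-340)
n,l,st,ce=cv2.connectedComponentsWithStats(blk.astype(np.uint8)); k=1+st[1:,4].argmax(); print(st[k],ce[k])
q=P[l==k]; print(len(q),q.mean(0),np.percentile(q,[1,99],axis=0).round(1))
m=np.ones(len(q),bool)
# floor plane: normal-offset histogram using assumed 30deg slope
n0=np.array([-.5,0,.866])
h=q@n0; print(np.histogram(h,bins=12))
r=cv2.minAreaRect(q[:,:2].astype(np.float32)); print(r)
```

```text
2.05 [ 496.66202848 -126.996912    371.8323809 ] [-0.00344835  0.21610922  0.10009144]
[ 302  192   40   89 2225] [322.99730337 223.79775281]
2225 [ 572.11666296 -191.80364123   82.30395793] [[ 540.5 -266.2   62.8]
 [ 603.5 -148.6   93.6]]
(array([ 18,  36,  64,  63, 199, 701, 817,  64,  24,  27, 117,  95]), array([-231.60113616, -228.88359303, -226.1660499 , -223.44850677,
       -220.73096363, -218.0134205 , -215.29587737, -212.57833424,
       -209.8607911 , -207.14324797, -204.42570484, -201.70816171,
       -198.99061857]))
((572.7487182617188, -216.3861083984375), (56.243221282958984, 134.0035858154297), 6.595778465270996)
```

View pics/w2.png

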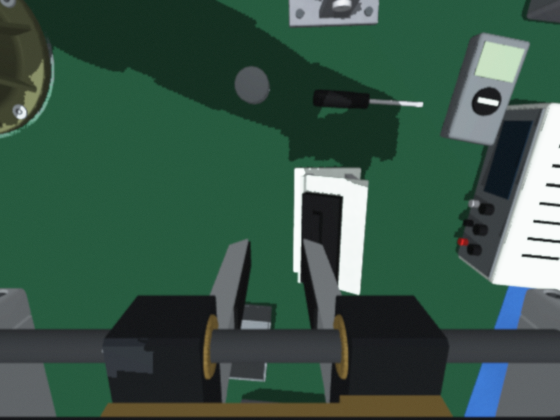

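The tray is at (322,235), partly hidden by a finger. I'll shift and look again.

>>> jog_arm([
  [[-25,40,0,0,0,0],[-25,45,0,0,0,0],[-20,20,0,0,0,0],[0,0,0,0,0,0],[0,0,0,0,0,0]],
])

```text
clock: 2.6
eef_pos: [423.8, -12.7, 373.8]
eef_rot: [2.631, 1.561, 2.746]
wrist_force: [0.4, -0.6, -0.2]
finger_gap: 30.3
```

```bash
cat > tray.py <<'E'
from h import *
def tray():
    s=manip.read_state(); im,d,p=cam('wrist'); T=Ro.from_euler('xyz',s['eef_rot']).as_matrix()
    print(s['clock'],s['eef_pos'],T[:,2],T[:,0])
    P=pts(d,p); c=im.astype(int)
    blk=(c.max(2)<75)&(P[...,2]>30)&(P[...,0]>520)&(P[...,0]<660)&(P[...,1]<-100)&(P[...,1]>-340)
    n,l,st,ce=cv2.connectedComponentsWithStats(blk.astype(np.uint8)); k=1+st[1:,4].argmax(); print(st[k],ce[k])
    q=P[l==k]; nn=np.array([-.5,0,.866]); m=np.abs(q@nn-np.median(q@nn))<5
    for i in range(5):
        f=q[m]; c0=f.mean(0); nn=np.linalg.svd(f-c0,full_matrices=False)[2][2]; nn*=np.sign(nn[2]); m=np.abs((q-c0)@nn)<2.5
    print('n',nn,'slope',np.degrees(np.arccos(nn[2])),'yaw(n)',np.degrees(np.arctan2(-nn[1],-nn[0])),m.sum(),len(q))
    up=np.array([0,0,1])-nn[2]*nn; up/=np.linalg.norm(up); lat=np.cross(nn,up)
    h=(q-c0)@nn; uv=np.c_[(q-c0)@up,(q-c0)@lat]
    for nm,mm in(('floor',np.abs(h)<3),('rib',(h>10)&(h<18))):
        a=uv[mm]
        if len(a)<20: continue
        r=cv2.minAreaRect(a.astype(np.float32)); C=c0+up*r[0][0]+lat*r[0][1]
        vx,vy=cv2.fitLine(a.astype(np.float32),cv2.DIST_L2,0,.01,.01).ravel()[:2]
        dirn=up*vx+lat*vy; dirn*=np.sign(dirn[1])
        print(nm,len(a),'h',h[mm].mean(),'rect',np.round(r,1) if 0 else r,'C',C.round(1),'long dir',dirn.round(3))
    return im
E
python3 - <<'E'
from tray import *
im=tray(); cv2.imwrite('pics/w3.png',im)
E
```

```text
2.6 [423.80217488 -12.66507799 373.84398562] [ 0.99340939  0.11431419 -0.00836923] [-0.00885003  0.00369906 -0.999954  ]
[336 264  37  32 960] [353.95625 280.525  ]
n [-0.49746334 -0.04879049  0.86611184] slope 29.990093938488307 yaw(n) 5.60157245712757 744 960
floor 752 h -0.013822246755028971 rect ((-1.7081775665283203, -6.260608673095703), (58.551856994628906, 49.07964324951172), 0.40223684906959534) C [ 565.1 -174.    78.7] long dir [0.865 0.05  0.5  ]
rib 60 h 13.485418549748337 rect ((-1.8173627853393555, -13.644776344299316), (10.990459442138672, 12.696361541748047), 3.8972551822662354) C [ 565.8 -181.4   78.6] long dir [0.299 0.927 0.224]
```

>>> jog_arm([
  [[10,-50,0,0,0,0],[10,-50,0,0,0,0],[10,-50,0,0,0,0],[10,-50,0,0,0,0],[10,-40,0,0,0,0]],
])

```text
clock: 3.15
eef_pos: [475.0, -254.1, 374.6]
eef_rot: [2.477, 1.564, 2.6]
wrist_force: [0.3, 0.2, -1.1]
finger_gap: 30.4
```

>>> jog_arm([
  [[5,-20,0,0,0,0],[0,0,0,0,0,0],[0,0,0,0,0,0]],
])

```text
clock: 3.45
eef_pos: [480.6, -281.2, 371.3]
eef_rot: [2.494, 1.559, 2.61]
wrist_force: [-0.2, 0.6, -0.2]
finger_gap: 30.3
```

Run:
```python
from tray import *
im=tray(); cv2.imwrite('pics/w4.png',im)
```

```text
3.45 [ 480.61588785 -281.23140095  371.29573319] [ 0.9932954   0.11521434 -0.00948224] [-0.01024515  0.00603124 -0.99992933]
[ 324   88   49  109 4469] [347.10740658 140.69926158]
n [-0.49681218 -0.05471196  0.86613178] slope 29.987807739115595 yaw(n) 6.284433882000577 3521 4469
floor 3545 h -0.0029912182043302384 rect ((-2.5712661743164062, -3.872283935546875), (146.75860595703125, 59.721214294433594), 89.99443054199219) C [ 570.6 -224.5   78.5] long dir [-0.11   0.994 -0.   ]
rib 676 h 13.754372163320992 rect ((-3.1267223358154297, -4.4110107421875), (12.77895736694336, 99.70750427246094), 0.26447176933288574) C [ 570.2 -225.1   78.2] long dir [-0.11   0.994 -0.001]
```

```bash
cat > go.py <<'E'
from h import *
def go(pos,x,z):
    s=manip.read_state(); T=Ro.from_euler('xyz',s['eef_rot'])
    x=np.array(x,float);x/=np.linalg.norm(x); z=np.array(z,float); z-=x*(x@z); z/=np.linalg.norm(z)
    G=Ro.from_matrix(np.c_[x,np.cross(z,x),z])
    print(round(s['clock'],2),'d',(np.array(pos)-s['eef_pos']).round(1),'rot',np.degrees((G*T.inv()).as_rotvec()).round(2),'F',s['wrist_force'].round(1),'gap',round(s['finger_gap'],1),'q',s['joints'].round(2))
n=np.array([-.4968,-.0547,.8661]); C=np.array([570.4,-224.7,78.4]); up=[.8608,.095,.5]
E
python3 -c "
from go import *
go(C+n*100,-n,up)"
```

```text
3.5 d [  40.1   50.7 -206.3] rot [  3.04 -30.38  -0.44] F [ 0.3 -0.8 -0.3] gap 30.3 q [-0.59  0.26  1.24 -0.    1.66 -0.71]
```

>>> jog_arm([
  [[10,13,-40,0.75,-7.6,0],[10,13,-40,0.75,-7.6,0],[10,13,-40,0.75,-7.6,0],[10,12,-40,0.75,-7.6,0],[0,0,-20,0,0,0]],
])

```text
clock: 4.0
eef_pos: [521.4, -223.6, 191.3]
eef_rot: [-0.02, 1.022, 0.095]
wrist_force: [-0.4, -0.3, 0.1]
finger_gap: 30.7
```

>>> jog_arm([
  [[0,0,0,0,0,0],[0,0,0,0,0,0]],
])

```text
clock: 4.2
eef_pos: [520.7, -221.3, 190.4]
eef_rot: [-0.016, 1.024, 0.1]
wrist_force: [0.1, -0.1, -0.5]
finger_gap: 30.9
```

```bash
python3 -c "
from go import *
go(C+n*50,-n,up)"
```

```text
4.2 d [ 24.8  -6.1 -68.6] rot [ 0.32  1.4  -0.25] F [ 0.1 -0.1 -0.5] gap 30.9 q [-0.62  0.17  1.86  0.52  0.76 -1.06]
```

>>> jog_arm([
  [[12,-3,-34,0.3,1.4,-0.2],[12,-3,-34,0,0,0],[0,0,0,0,0,0]],
])

```text
clock: 4.5
eef_pos: [548.6, -228.0, 127.8]
eef_rot: [-0.013, 1.041, 0.102]
wrist_force: [-0.5, -0.8, 0.1]
finger_gap: 30.6
```

```bash
python3 -c "
from go import *
go(C+n*20.5,-n,up)
im=manip.camera('wrist')[0]; cv2.imwrite('pics/w5.png',im)"
```

```text
4.5 d [ 11.6   2.2 -31.6] rot [ 0.32  0.41 -0.19] F [-0.5 -0.8  0.1] gap 30.6 q [-0.59  0.32  1.83  0.57  0.65 -1.11]
```

View pics/w5.png

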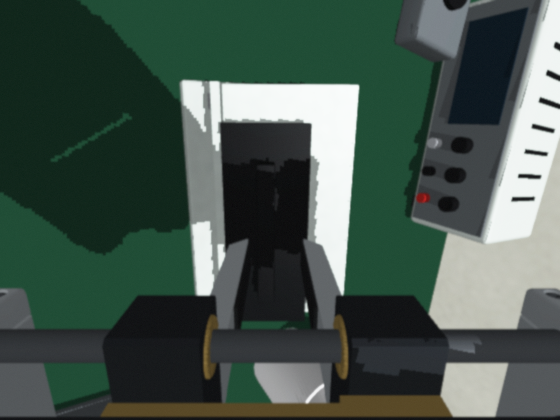

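The fingers straddle the rib (about u=268) squarely. I'll go down and grip.

>>> jog_arm([
  [[6,1,-16,0.3,0.4,-0.2],[5,1,-12,0,0,0],[0,0,0,0,0,0]],
])

```text
clock: 4.85
eef_pos: [562.4, -227.3, 109.4]
eef_rot: [-0.014, 1.038, 0.098]
wrist_force: [-0.4, -0.1, 0.1]
finger_gap: 30.6
```

```bash
python3 -c "
from go import *
go(C+n*20.5,-n,up)"
```

```text
4.85 d [ -2.2   1.5 -13.2] rot [ 0.35  0.59 -0.05] F [-0.4 -0.1  0.1] gap 30.6 q [-0.58  0.37  1.81  0.59  0.61 -1.12]
```

>>> jog_arm([
  [[-1,1,-9,0.3,0.5,0],[-1,0,-5,0,0,0],[0,0,0,0,0,0]],
])

```text
clock: 5.15
eef_pos: [560.8, -226.7, 97.7]
eef_rot: [-0.006, 1.043, 0.106]
wrist_force: [-0.0, 0.5, -0.3]
finger_gap: 30.5
```

```bash
python3 -c "
from go import *
go(C+n*20.5,-n,up)"
```

```text
5.15 d [-0.6  0.8 -1.5] rot [ 0.14  0.25 -0.08] F [-0.   0.5 -0.3] gap 30.5 q [-0.58  0.39  1.82  0.6   0.6  -1.14]
```

>>> jog_arm([
  [[0,0,-1,0,0,0],[0,0,0,0,0,0],[0,0,0,0,0,0],[0,0,0,0,0,0],[0,0,0,0,0,0]],
], gripper=-1, squeeze=45)

```text
clock: 5.65
eef_pos: [560.6, -226.9, 97.2]
eef_rot: [-0.006, 1.043, 0.106]
wrist_force: [0.2, 0.3, -1.4]
finger_gap: 11.7
```

```bash
python3 -c "
from go import *
go(C+n*20.5,-n,up)"
```

```text
5.65 d [-0.4  1.  -1.1] rot [ 0.15  0.27 -0.07] F [ 0.2  0.3 -1.4] gap 11.7 q [-0.58  0.39  1.82  0.6   0.6  -1.14]
```

>>> jog_arm([
  [[-6,-1,10,0,0,0],[-10,-1,18,0,0,0],[-10,-1,18,0,0,0],[-10,0,40,0,0,0],[0,0,45,0,0,0]],
])

```text
clock: 6.15
eef_pos: [519.2, -228.4, 228.0]
eef_rot: [0.007, 1.053, 0.117]
wrist_force: [1.1, -0.1, -1.4]
finger_gap: 11.3
```

>>> jog_arm([
  [[0,10,40,-0.4,5,0],[0,25,20,-0.4,5,0],[0,40,0,-0.4,5,0],[0,40,0,-0.4,5,0],[0,40,0,-0.4,5,0]],
])

```text
clock: 6.65
eef_pos: [514.4, -75.3, 302.7]
eef_rot: [-0.018, 1.494, 0.074]
wrist_force: [0.7, 0.8, -1.9]
finger_gap: 11.5
```

```bash
cat >> go.py <<'E'
yw=np.radians(7.5); A=np.array([541.5,203,75.]); fx=np.array([np.cos(yw),np.sin(yw),0]); fy=np.array([-fx[1],fx[0],0])
E
python3 -c "
from go import *
go([541.6,160,280],[0,0,-1],fx)"
```

```text
6.65 d [ 27.2 235.3 -22.7] rot [-0.41  4.37  2.24] F [ 0.7  0.8 -1.9] gap 11.5 q [-0.23  0.14  1.54  0.02  1.39 -0.32]
```

>>> jog_arm([
  [[5,40,0,-0.4,4.4,1.2],[5,45,0,0,0,1],[0,30,0,0,0,0],[0,10,0,0,0,0],[0,0,0,0,0,0]],
])

```text
clock: 7.15
eef_pos: [522.4, 57.1, 306.3]
eef_rot: [-2.386, 1.564, -2.254]
wrist_force: [0.9, -0.3, -0.7]
finger_gap: 11.4
```

Run:
```python
from go import *
go([541.6,160,280],[0,0,-1],fx)
im,d,p=cam('wrist'); np.savez('w6',im=im,d=d,**{k:np.array(v) for k,v in p.items()})
uv=proj(A,p)[0]; print(uv)
# rectify to plane z=88 (lips ~92, rails 85), 3 px/mm in the fixture frame, 130 x 200 mm window
def rect(n,h,W=250,H=190,k=3):
    z=np.load(n+'.npz'); src=[]; dst=[]
    for a,b in((-1,-1),(1,-1),(1,1),(-1,1)):
        src.append(proj(np.r_[(A+fx*a*W/2+fy*b*H/2)[:2],h],z)[0]); dst.append(((a+1)*W/2*k,(1-b)*H/2*k))
    return cv2.warpPerspective(z['im'],cv2.getPerspectiveTransform(np.float32(src),np.float32(dst)),(W*k,H*k),flags=cv2.INTER_CUBIC)
a=rect('w1',85); b=rect('w6',85)
for i in (a,b): cv2.line(i,(375,0),(375,570),(0,0,255),1); cv2.line(i,(0,285),(750,285),(0,0,255),1)
cv2.imwrite('pics/r.png',np.hstack([a[:,150:550],b[:,150:550]]))
```

```text
7.15 d [ 19.2 102.9 -26.3] rot [ 0.3  -0.24 -0.12] F [ 0.9 -0.3 -0.7] gap 11.4 q [ 0.04  0.2   1.46 -0.01  1.49 -0.09]
[309.68208269  59.26870565]
```

View pics/r.png

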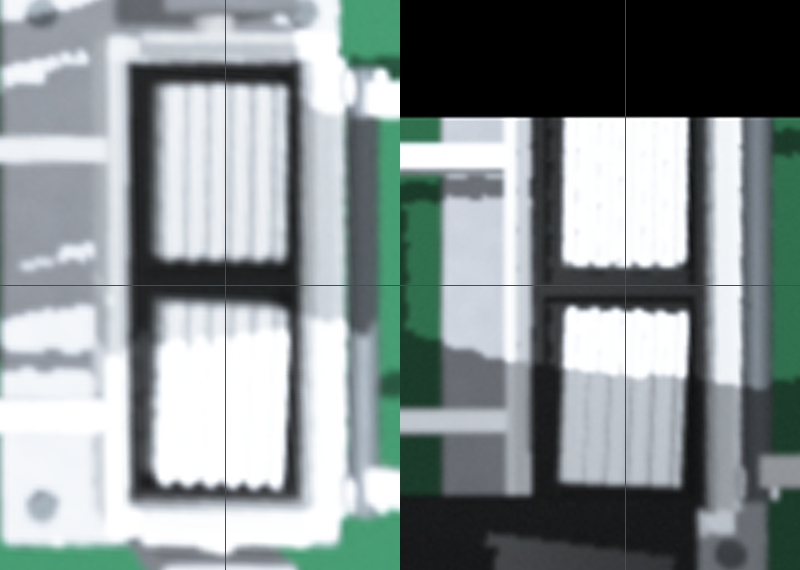

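The rectified views show the cradle opening centred about 2 mm towards -x of my first guess, at a yaw of about 7.8 deg; the handle estimate agrees. I'll update the pose and hover.

```bash
cat >> go.py <<'E'
yw=np.radians(7.8); A=np.array([539.7,203.05,75.]); fx=np.array([np.cos(yw),np.sin(yw),0]); fy=np.array([-fx[1],fx[0],0]); D=np.array([0,0,-1.])
E
python3 -c "
from go import *
go(A-1.1*fy+[0,0,105],D,fx)"
```

```text
7.2 d [  17.4  145.7 -126.3] rot [ 0.31 -0.24  0.23] F [-0.1  0.3 -0.2] gap 11.5 q [ 0.04  0.2   1.46 -0.01  1.49 -0.09]
```

>>> jog_arm([
  [[4,40,-5,0.3,-0.2,0.2],[4,45,-10,0,0,0],[4,40,-10,0,0,0],[4,20,-20,0,0,0],[0,0,-15,0,0,0]],
])

```text
clock: 7.7
eef_pos: [540.6, 197.2, 248.1]
eef_rot: [-0.218, 1.565, -0.094]
wrist_force: [0.7, -0.9, -1.2]
finger_gap: 11.8
```

>>> jog_arm([
  [[0,0,-20,0,0,0],[0,0,-10,0,0,0],[0,0,0,0,0,0]],
])

```text
clock: 8.0
eef_pos: [541.1, 192.9, 215.8]
eef_rot: [-0.647, 1.566, -0.528]
wrist_force: [-0.3, 0.3, 0.1]
finger_gap: 11.7
```

```bash
python3 -c "
from go import *
go(A-1.1*fy+[0,0,85],D,fx)"
```

```text
8.0 d [ -1.3   9.1 -55.8] rot [0.12 0.22 0.96] F [-0.3  0.3  0.1] gap 11.7 q [ 0.28  0.36  1.46 -0.    1.32  0.16]
```

>>> jog_arm([
  [[-1,5,-20,0.1,0.2,1],[0,4,-20,0,0,0],[0,0,-15,0,0,0],[0,0,0,0,0,0]],
])

```text
clock: 8.4
eef_pos: [542.6, 198.4, 163.9]
eef_rot: [-0.016, 1.565, 0.117]
wrist_force: [-0.9, -0.4, -0.7]
finger_gap: 11.7
```

```bash
python3 -c "
from go import *
go(A-1.1*fy+[0,0,62],D,fx)"
```

```text
8.4 d [ -2.8   3.6 -26.9] rot [-0.04  0.35  0.22] F [-0.9 -0.4 -0.7] gap 11.7 q [ 0.29  0.41  1.51 -0.    1.21  0.16]
```

>>> jog_arm([
  [[-3,4,-14,0,0.3,0.2],[0,0,-6,0,0,0],[0,0,0,0,0,0]],
])

```text
clock: 8.7
eef_pos: [540.7, 201.8, 145.5]
eef_rot: [0.266, 1.566, 0.4]
wrist_force: [-0.7, -0.2, -1.8]
finger_gap: 11.7
```

Run:
```python
from go import *
go(A-1.1*fy+[0,0,62],D,fx)
ims=[]
for n,hw in (('scene',(60,50)),('side',(70,70))):
    im,d,p=cam(n); u,v=proj(A+[0,0,20],p)[0].astype(int)
    ims.append(cv2.resize(im[v-hw[1]:v+hw[1],u-hw[0]:u+hw[0]],(400,400),interpolation=cv2.INTER_CUBIC))
cv2.imwrite('pics/hov.png',np.hstack(ims))
```

```text
8.7 d [-0.9  0.2 -8.5] rot [-0.1   0.23  0.09] F [-0.7 -0.2 -1.8] gap 11.7 q [0.29 0.43 1.53 0.   1.17 0.16]
```

View pics/hov.png

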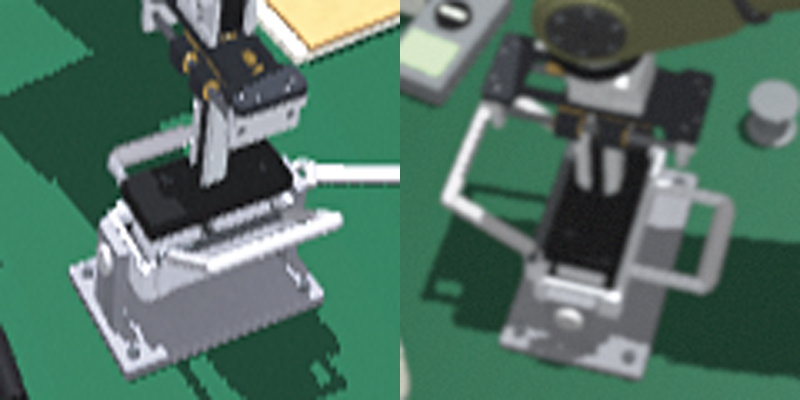

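The tray hovers level over the cradle and looks aligned in both views. I'll lower it while watching the force.

>>> jog_arm([
  [[-1,0,-10,-0.1,0.2,0.1],[0,0,-5,0,0,0],[0,0,-2,0,0,0]],
])

```text
clock: 9.1
eef_pos: [540.2, 202.0, 128.8]
eef_rot: [0.065, 1.568, 0.202]
wrist_force: [0.4, 1.0, -0.2]
finger_gap: 11.7
```

```bash
python3 -c "
from go import *
go(A-1.1*fy+[0,0,39.3],D,fx)"
```

```text
9.1 d [ -0.4  -0.1 -14.5] rot [-0.03  0.15 -0.03] F [ 0.4  1.  -0.2] gap 11.7 q [ 0.29  0.45  1.55 -0.    1.14  0.16]
```

>>> jog_arm([
  [[0,0,-5,0,0,0],[0,0,-3,0,0,0],[0,0,-2,0,0,0]],
])

```text
clock: 9.4
eef_pos: [540.1, 202.0, 117.7]
eef_rot: [0.042, 1.568, 0.179]
wrist_force: [-0.4, 0.5, -0.9]
finger_gap: 11.2
```

```bash
python3 -c "
from go import *
go(A-1.1*fy+[0,0,39.3],D,fx)"
```

```text
9.4 d [-0.3 -0.1 -3.4] rot [-0.02  0.13 -0.03] F [-0.4  0.5 -0.9] gap 11.2 q [ 0.29  0.46  1.56 -0.    1.12  0.16]
```

>>> jog_arm([
  [[0,0,-2,0,0,0],[0,0,-1.5,0,0,0],[0,0,-1,0,0,0]],
])

```text
clock: 9.7
eef_pos: [540.2, 202.0, 113.3]
eef_rot: [0.049, 1.568, 0.185]
wrist_force: [-5.8, -2.5, 12.7]
finger_gap: 11.3
```

```bash
python3 -c "
from go import *
go(A-1.1*fy+[0,0,39.3],D,fx)"
```

```text
9.7 d [-0.4 -0.1  1. ] rot [-0.03  0.14 -0.03] F [-5.8 -2.5 12.7] gap 11.3 q [ 0.29  0.47  1.56 -0.    1.11  0.16]
```

It made contact at the expected height. I'll release, retreat straight up and check.

>>> jog_arm([
  [[0,0,0.5,0,0,0],[0,0,0,0,0,0],[0,0,0,0,0,0],[0,0,0,0,0,0]],
], gripper=-0.35)

```text
clock: 10.1
eef_pos: [540.6, 202.2, 114.4]
eef_rot: [0.091, 1.567, 0.228]
wrist_force: [-0.3, -0.4, -0.1]
finger_gap: 30.2
```

>>> jog_arm([
  [[0,0,10,0,0,0],[0,0,30,0,0,0],[-10,0,45,0,0,0],[-25,0,45,0,0,0],[-30,0,45,0,0,0]],
])

```text
clock: 10.6
eef_pos: [476.4, 200.8, 285.3]
eef_rot: [-2.922, 1.565, -2.787]
wrist_force: [-0.3, 0.2, 0.3]
finger_gap: 30.7
```

>>> jog_arm([
  [[-30,-20,40,0,0,0],[0,-20,20,0,0,0],[0,0,0,0,0,0],[0,0,0,0,0,0]],
])

```text
clock: 11.0
eef_pos: [446.4, 162.8, 351.7]
eef_rot: [0.115, 1.563, 0.251]
wrist_force: [0.5, 0.0, -0.9]
finger_gap: 30.7
```

Run:
```python
from go import *
go(A-1.1*fy+[0,0,39.3],D,fx)
im,d,p=cam('wrist'); np.savez('w7',im=im,d=d,**{k:np.array(v) for k,v in p.items()}); cv2.imwrite('pics/w7.png',im)
P=pts(d,p); L=(P-A)@np.c_[fx,fy,[0,0,1]]; c=im.max(2)
m=(c<75)&(np.abs(L[...,0])<33)&(np.abs(L[...,1])<80)&(L[...,2]>5)
q=L[m]; 
for nm,k in(('floor',(q[:,2]<25)),('rib',q[:,2]>27)):
    f=q[k]; r=cv2.minAreaRect(f[:,:2].astype(np.float32)); co=np.linalg.lstsq(np.c_[f[:,:2],np.ones(len(f))],f[:,2],rcond=None)[0]
    print(nm,len(f),r,'z plane',co)
g=(im.max(2).astype(int)-im.min(2)<35)&(L[...,2]>55)&(L[...,0]>60)&(L[...,0]<170)&(np.abs(L[...,1])<75); q=L[g]; t=np.percentile(q[:,2],99); b=q[(q[:,2]>t-8)&(np.abs(q[:,1])<45)]; print('bail',t,b.mean(0),np.polyfit(b[:,1],b[:,0],1))
h=(im.max(2).astype(int)-im.min(2)<35)&(np.abs(L[...,2])<14)&(L[...,0]<-95)&(L[...,0]>-120)&(np.abs(L[...,1])<36); q=L[h]; print('handle',len(q),q.mean(0),np.percentile(q[:,0],[2,98]),np.polyfit(q[:,1],q[:,0],1))
```

```text
11.0 d [  93.4   39.2 -237.4] rot [-0.11  0.42 -0.03] F [ 0.5  0.  -0.9] gap 30.7 q [ 0.27  0.06  1.51 -0.    1.56  0.14]
floor 4244 ((0.21938514709472656, 0.8354721069335938), (58.80522155761719, 146.56640625), 0.025701090693473816) z plane [1.43254644e-02 4.53083629e-04 1.72735999e+01]
rib 767 ((1.0502643585205078, -0.7115097045898438), (12.961012840270996, 98.6668930053711), 0.23719145357608795) z plane [ 5.57666151e-02 -4.36487540e-04  3.11722498e+01]
bail 82.47173968193482 [113.83360087   1.79694598  79.62505695] [4.02739518e-03 1.13826364e+02]
handle 695 [-103.93275041    0.56479948    6.26539753] [-112.34027338  -95.75034764] [ 6.15980048e-03 -1.03936229e+02]
```

View pics/w7.png

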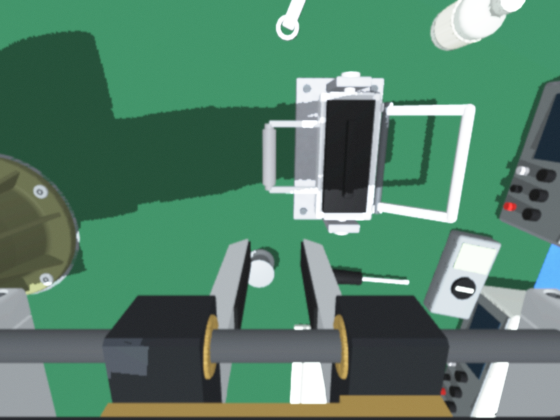

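The empty tray is seated: centre within 1 mm, floor at 17.3 mm, tilt below 0.02 rad. The bail bar is at x=114, z=76 from the axis (angle 2.51). Next is the bail.

>>> jog_arm([
  [[40,11,0,0,0,0],[40,11,0,0,0,0],[40,11,0,0,0,0],[40,11,-20,0,0,0],[35,11,-30,0,0,0]],
])

```text
clock: 11.55
eef_pos: [646.2, 222.4, 297.6]
eef_rot: [0.178, 1.564, 0.316]
wrist_force: [-0.7, 0.1, -0.3]
finger_gap: 30.3
```

Run:
```python
from go import *
z=np.load('scene.npz'); L=(pts(z['d'],z)-A)@np.c_[fx,fy,[0,0,1]]
for x0 in range(120,300,30):
    m=(L[...,0]>x0)&(L[...,0]<x0+30)&(np.abs(L[...,1])<90); print(x0,(L[m][:,2].max()+75).round() if m.any() else None,end=' ')
print()
def bar(a): return A+fx*(42-90*np.cos(a))+1*fy+[0,0,23.5+90*np.sin(a)]
go(bar(2.51)+[0,0,12],D,fx)
```

```text
120 161.0 150 6.0 180 6.0 210 5.0 240 2.0 270 141.0 
11.55 d [   7.    -2.8 -134. ] rot [-0.12  0.37 -0.15] F [-0.7  0.1 -0.3] gap 30.3 q [0.28 0.58 0.96 0.   1.6  0.14]
```

>>> jog_arm([
  [[4,-1,-35,0,0.3,0],[3,-1,-35,0,0,0],[0,0,-20,0,0,0],[0,0,0,0,0,0]],
])

```text
clock: 11.95
eef_pos: [653.6, 223.3, 186.0]
eef_rot: [-3.108, 1.55, -2.968]
wrist_force: [-0.5, 0.7, 1.1]
finger_gap: 30.9
```

```bash
cat >> go.py <<'E'
def bar(a): return A+fx*(42-90*np.cos(a))+1*fy+[0,0,23.5+90*np.sin(a)]
E
python3 -c "
from go import *
go(bar(2.51)+[0,0,12],D,fx)"
```

```text
11.95 d [ -0.5  -3.7 -22.4] rot [ 0.2  -1.16 -0.21] F [-0.5  0.7  1.1] gap 30.9 q [0.28 0.66 1.08 0.   1.42 0.14]
```

>>> jog_arm([
  [[0,-2,-14,0.2,-1.1,-0.2],[0,-1,-8,0,0,0],[0,0,0,0,0,0]],
])

```text
clock: 12.25
eef_pos: [653.3, 221.6, 162.3]
eef_rot: [-3.116, 1.567, -2.979]
wrist_force: [-0.7, -0.3, -0.4]
finger_gap: 30.6
```

>>> jog_arm([
  [[0,0,0,0,0,0],[0,0,0,0,0,0],[0,0,0,0,0,0],[0,0,0,0,0,0]],
], gripper=-1, squeeze=10)

```text
clock: 12.65
eef_pos: [653.6, 222.2, 164.9]
eef_rot: [3.064, 1.568, -3.081]
wrist_force: [-0.1, -0.8, -5.0]
finger_gap: 11.2
```

```bash
python3 -c "
from go import *
go(bar(2.51)+[0,0,12],D,fx)
P=[bar(a)+[0,0,12] for a in np.arange(2.5,0,-.2)]
print(np.round(np.diff(P,axis=0),0).tolist()); print(P[-1])"
```

```text
12.65 d [-0.5 -2.6 -1.2] rot [ 0.01 -0.16 -0.08] F [-0.1 -0.8 -5. ] gap 11.2 q [0.27 0.67 1.12 0.   1.35 0.14]
[[-12.0, -2.0, 13.0], [-14.0, -2.0, 11.0], [-16.0, -2.0, 7.0], [-17.0, -2.0, 4.0], [-18.0, -2.0, 1.0], [-18.0, -2.0, -3.0], [-17.0, -2.0, -7.0], [-15.0, -2.0, -10.0], [-13.0, -2.0, -13.0], [-10.0, -1.0, -15.0], [-7.0, -1.0, -17.0], [-4.0, -0.0, -18.0]]
[492.45385321 197.58742149 119.4850075 ]
```

Bar gripped at an 11.2 mm gap. I'll carry it along its arc.

>>> jog_arm([
  [[-12,-2,13,0,0,0],[-14,-2,11,0,0,0],[-16,-2,7,0,0,0],[0,0,0,0,0,0]],
], squeeze=15)

```text
clock: 13.05
eef_pos: [614.5, 217.3, 199.4]
eef_rot: [0.26, 1.559, 0.397]
wrist_force: [-8.1, -0.5, -4.3]
finger_gap: 11.3
```

```bash
cat >> go.py <<'E'
def arc(off=12):
    s=manip.read_state(); r=(s['eef_pos']-[0,0,off]-A)@np.c_[fx,fy,[0,0,1]]
    a=np.arctan2(r[2]-23.5,42-r[0]); print('a',a.round(3),'R',np.hypot(r[2]-23.5,42-r[0]).round(1),'y',r[1].round(1)); return a
E
python3 -c "
from go import *
go(bar(arc()-.2)+[0,0,12],D,fx)"
```

```text
a 1.936 R 95.2 y 4.0
13.05 d [-18.6  -5.5  -0.2] rot [-0.26  0.62 -0.06] F [-8.1 -0.5 -4.3] gap 11.3 q [0.28 0.54 1.24 0.   1.35 0.15]
```

>>> jog_arm([
  [[-12,-3,-3,-0.2,0.5,0],[-15,-3,-1,0,0,0],[0,0,0,0,0,0]],
])

```text
clock: 13.35
eef_pos: [592.8, 213.0, 202.9]
eef_rot: [0.197, 1.547, 0.334]
wrist_force: [-8.1, -2.1, -11.9]
finger_gap: 11.3
```

```bash
python3 -c "
from go import *
go(bar(arc()-.2)+[0,0,12],D,fx)"
```

```text
a 1.7 R 93.2 y 2.7
13.35 d [-18.   -4.2  -2.6] rot [-0.45  1.3  -0.05] F [ -8.1  -2.1 -11.9] gap 11.3 q [0.29 0.48 1.32 0.   1.32 0.15]
```

>>> jog_arm([
  [[-18,-3,-5,-0.3,1.2,0],[-18,-3,-5,0,0,0],[-17,-2,-8,0,0,0],[0,0,0,0,0,0]],
])

```text
clock: 13.75
eef_pos: [545.9, 206.3, 192.5]
eef_rot: [0.238, 1.548, 0.374]
wrist_force: [-4.7, 0.9, -10.7]
finger_gap: 11.4
```

```bash
python3 -c "
from go import *
go(bar(arc()-.2)+[0,0,12],D,fx)"
```

```text
a 1.163 R 89.4 y 2.4
13.75 d [-15.6  -3.6  -8.2] rot [-0.48  1.23 -0.01] F [ -4.7   0.9 -10.7] gap 11.4 q [0.3  0.39 1.48 0.   1.25 0.16]
```

>>> jog_arm([
  [[-15,-2,-10,-0.3,1.2,0],[-13,-2,-13,0,0,0],[-11,-2,-15,0,0,0],[-7,-1,-15,0,0,0],[0,0,0,0,0,0]],
])

```text
clock: 14.25
eef_pos: [501.5, 200.6, 144.4]
eef_rot: [1.238, 1.565, 1.374]
wrist_force: [-0.7, -0.8, -7.8]
finger_gap: 11.2
```

```bash
python3 -c "
from go import *
go(bar(arc()-.2)+[0,0,12],D,fx)"
```

```text
a 0.4 R 87.0 y 2.7
14.25 d [ -7.7  -2.8 -16. ] rot [-0.31  0.06  0.  ] F [-0.7 -0.8 -7.8] gap 11.2 q [0.31 0.36 1.64 0.01 1.14 0.17]
```

>>> jog_arm([
  [[-3,-1,-12,-0.3,0,0],[-2,-1,-8,0,0,0],[0,0,0,0,0,0]],
])

```text
clock: 14.55
eef_pos: [495.3, 199.7, 124.2]
eef_rot: [2.973, 1.563, 3.11]
wrist_force: [-4.6, -2.1, -1.7]
finger_gap: 11.7
```

>>> jog_arm([
  [[0,0,0,0,0,0],[0,0,0,0,0,0],[0,0,0,0,0,0]],
], gripper=-0.5)

```text
clock: 14.85
eef_pos: [497.1, 199.9, 123.9]
eef_rot: [3.006, 1.562, -3.141]
wrist_force: [0.4, 0.3, -0.6]
finger_gap: 23.4
```

>>> jog_arm([
  [[0,0,15,0,0,0],[0,0,15,0,0,0],[0,0,0,0,0,0]],
])

```text
clock: 15.15
eef_pos: [498.1, 199.8, 154.7]
eef_rot: [3.023, 1.563, -3.124]
wrist_force: [-0.4, 0.2, -0.2]
finger_gap: 23.6
```

>>> jog_arm([
  [[0,0,0,0,0,0],[0,0,0,0,0,0],[0,0,0,0,0,0]],
], gripper=-1)

```text
clock: 15.45
eef_pos: [498.2, 199.7, 153.3]
eef_rot: [3.059, 1.562, -3.088]
wrist_force: [-1.0, 0.3, 0.2]
finger_gap: 2.9
```

Run:
```python
from go import *
go(bar(0)+[0,0,25],D,fx)
for n in('side','scene'):
    im,d,p=cam(n); L=(pts(d,p)-A)@np.c_[fx,fy,[0,0,1]]
    m=(im.max(2).astype(int)-im.min(2)<40)&(im.min(2)>90)&(L[...,0]>-62)&(L[...,0]<-38)&(np.abs(L[...,1])<58)&(np.abs(L[...,1])>25)&(L[...,2]>20)&(L[...,2]<60); q=L[m]; print(n,len(q),q.mean(0) if len(q) else '',np.percentile(q[:,2],[10,50,90]) if len(q) else '')
```

```text
15.45 d [ -6.2  -2.1 -29.8] rot [ 0.03 -0.5   0.05] F [-1.   0.3  0.2] gap 2.9 q [0.31 0.34 1.64 0.   1.17 0.18]
side 63 [-44.34976026  28.27338005  46.21087169] [42.32707892 46.35005168 49.32587405]
scene 44 [-42.05769649   1.05733631  46.07086842] [42.32922718 46.34294183 49.56675091]
```

>>> jog_arm([
  [[-6,-2,-6,0,-0.5,0],[0,0,-6,0,0,0],[0,0,-6,0,0,0],[0,0,-6,0,0,0],[0,0,-4,0,0,0]],
])

```text
clock: 16.05
eef_pos: [488.0, 197.1, 123.0]
eef_rot: [-2.986, 1.564, -2.851]
wrist_force: [-11.8, -2.0, 16.3]
finger_gap: 0.6
```

>>> jog_arm([
  [[0,0,-4,0,0,0],[0,0,-3,0,0,0],[0,0,-2,0,0,0]],
])

```text
clock: 16.35
eef_pos: [487.8, 197.3, 121.8]
eef_rot: [-2.91, 1.567, -2.774]
wrist_force: [-14.0, -5.2, 28.7]
finger_gap: 0.5
```

```bash
python3 -c "
from go import *
go(bar(0)+[0,0,25],D,fx)"
```

```text
16.35 d [4.2 0.3 1.7] rot [ 0.07 -0.18 -0.02] F [-14.   -5.2  28.7] gap 0.5 q [ 0.31  0.36  1.7  -0.    1.09  0.18]
```

It stalled at the shut height with the force rising. I'll lift off, move aside and verify.

>>> jog_arm([
  [[0,0,8,0,0,0],[0,0,30,0,0,0],[-10,0,45,0,0,0],[-25,-10,45,0,0,0],[-30,-25,45,0,0,0]],
], gripper=-0.35)

```text
clock: 16.85
eef_pos: [424.9, 166.1, 284.2]
eef_rot: [-2.944, 1.557, -2.806]
wrist_force: [0.3, -0.4, 0.0]
finger_gap: 30.6
```

>>> jog_arm([
  [[-10,-20,20,0,0,0],[0,0,0,0,0,0],[0,0,0,0,0,0]],
])

```text
clock: 17.15
eef_pos: [413.4, 144.8, 308.8]
eef_rot: [-2.779, 1.566, -2.642]
wrist_force: [0.1, 0.3, -0.4]
finger_gap: 30.9
```

Run:
```python
from go import *
im,d,p=cam('wrist'); cv2.imwrite('pics/w8.png',im)
L=(pts(d,p)-A)@np.c_[fx,fy,[0,0,1]]; g=(im.max(2).astype(int)-im.min(2)<35)
m=g&(L[...,0]>-56)&(L[...,0]<-41)&(np.abs(L[...,1])<52)&(L[...,2]>18)&(L[...,2]<60); q=L[m]; print('bar',len(q),q.mean(0),np.percentile(q[:,2],[10,50,90]))
m=g&(L[...,0]>-38)&(L[...,0]<38)&(np.abs(np.abs(L[...,1])-62)<5)&(L[...,2]>10)&(L[...,2]<60); q=L[m]; print('arms',len(q)); print(np.polyfit(q[:,0],q[:,2],1))
m=(im.max(2)<75)&(np.abs(L[...,0])<30)&(np.abs(L[...,1])<55)&(L[...,2]>5)&(L[...,2]<25); f=L[m]; print('tray',np.linalg.lstsq(np.c_[f[:,:2],np.ones(len(f))],f[:,2],rcond=None)[0])
h=g&(np.abs(L[...,2])<14)&(L[...,0]<-95)&(L[...,0]>-120)&(np.abs(L[...,1])<36); q=L[h]; print('handle',len(q),q.mean(0),np.percentile(q[:,2],98))
go(A-105*fx+[0,0,60],D,fx)
```

```text
bar 964 [-48.16422212   1.88501119  27.42009311] [24.94265737 27.83695095 29.19870245]
arms 1256
[-5.64851020e-04  2.60220978e+01]
tray [1.82226705e-02 6.36469516e-04 1.73363455e+01]
handle 883 [-104.59028412    1.12942757    6.16196922] 9.271963835844746
17.2 d [  22.2   43.9 -173.6] rot [ 0.15 -0.28 -0.07] F [-0.3 -0.1  0.7] gap 30.4 q [ 0.25 -0.01  1.68 -0.    1.48  0.12]
```

View pics/w8.png

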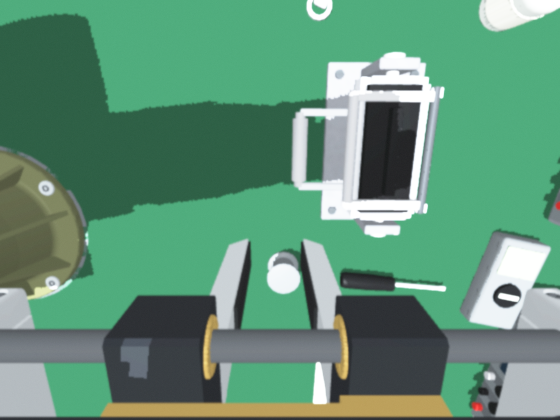

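The bail is shut: arms level (slope -0.0006), bar centre at about 23 mm. Next I grip the handle.

>>> jog_arm([
  [[7,15,-40,0,-0.2,0],[7,15,-45,0,0,0],[6,12,-45,0,0,0],[2,3,-35,0,0,0],[0,0,0,0,0,0]],
], gripper=-0.25)

```text
clock: 17.7
eef_pos: [434.3, 193.2, 131.5]
eef_rot: [-2.702, 1.562, -2.564]
wrist_force: [0.4, -0.4, -0.4]
finger_gap: 35.0
```

```bash
cat >> go.py <<'E'
def H(t): return A+1*fy-105*np.cos(t)*fx+[0,0,105*np.sin(t)]
E
python3 -c "
from go import *
go(H(0),D,fx)"
```

```text
17.7 d [  1.2  -3.4 -56.5] rot [ 0.29 -0.44 -0.12] F [ 0.4 -0.4 -0.4] gap 35.0 q [ 0.34  0.24  1.82 -0.    1.08  0.21]
```

>>> jog_arm([
  [[1,-3,-18,0.2,-0.4,0],[0,0,-18,0,0,0],[0,0,-14,0,0,0],[0,0,-5,0,0,0],[0,0,0,0,0,0]],
])

```text
clock: 18.2
eef_pos: [436.3, 191.5, 76.6]
eef_rot: [-2.628, 1.568, -2.488]
wrist_force: [-0.1, -0.0, 0.3]
finger_gap: 35.1
```

```bash
python3 -c "
from go import *
go(H(0),D,fx)"
```

```text
18.2 d [-0.8 -1.7 -1.6] rot [ 0.11 -0.15 -0.2 ] F [-0.1 -0.   0.3] gap 35.1 q [ 0.34  0.33  1.87 -0.    0.95  0.2 ]
```

>>> jog_arm([
  [[0,-1,-1,0,0,0],[0,0,0,0,0,0],[0,0,0,0,0,0],[0,0,0,0,0,0]],
], gripper=-1, squeeze=40)

```text
clock: 18.6
eef_pos: [435.6, 190.6, 77.5]
eef_rot: [-2.857, 1.566, -2.717]
wrist_force: [4.6, 0.7, -5.7]
finger_gap: 17.1
```

```bash
cat >> go.py <<'E'
def th():
    s=manip.read_state(); r=(s['eef_pos']-A)@np.c_[fx,fy,[0,0,1]]; t=np.arctan2(r[2],-r[0]); print('th',t.round(3),'R',np.hypot(r[0],r[2]).round(1),'y',r[1].round(1))
    return t
E
python3 -c "
from go import *
t=th(); go(H(0),D,fx)
print(np.diff([H(t) for t in np.linspace(0,np.pi,19)],axis=0).round(0).tolist())"
```

```text
th 0.024 R 104.8 y 1.7
18.6 d [-0.1 -0.8 -2.5] rot [ 0.11 -0.25 -0.19] F [ 4.6  0.7 -5.7] gap 17.1 q [ 0.34  0.33  1.87 -0.    0.95  0.2 ]
[[2.0, 0.0, 18.0], [5.0, 1.0, 18.0], [8.0, 1.0, 17.0], [10.0, 1.0, 15.0], [13.0, 2.0, 13.0], [15.0, 2.0, 10.0], [16.0, 2.0, 8.0], [18.0, 2.0, 5.0], [18.0, 2.0, 2.0], [18.0, 2.0, -2.0], [18.0, 2.0, -5.0], [16.0, 2.0, -8.0], [15.0, 2.0, -10.0], [13.0, 2.0, -13.0], [10.0, 1.0, -15.0], [8.0, 1.0, -17.0], [5.0, 1.0, -18.0], [2.0, 0.0, -18.0]]
```

>>> jog_arm([
  [[1,0,9,0,0,0],[1,0,14,0,0,0],[5,1,18,0,0,0],[8,1,17,0,0,0],[0,0,0,0,0,0]],
])

```text
clock: 19.1
eef_pos: [457.0, 193.4, 141.0]
eef_rot: [0.0, 1.559, 0.139]
wrist_force: [2.8, 0.5, 1.6]
finger_gap: 16.8
```

```bash
python3 -c "
from go import *
t=th(); go(H(t+.17),D,fx)"
```

```text
th 0.67 R 106.3 y 1.6
19.1 d [13.2  1.2 12.2] rot [-0.09  0.68 -0.16] F [2.8 0.5 1.6] gap 16.8 q [ 0.33  0.26  1.77 -0.    1.09  0.19]
```

Tracking well (R=106, low force).

>>> jog_arm([
  [[13,1,12,0,0.6,0],[14,2,10,0,0,0],[16,2,8,0,0,0],[17,2,4,0,0,0],[0,0,0,0,0,0]],
])

```text
clock: 19.6
eef_pos: [515.6, 201.1, 179.7]
eef_rot: [2.625, 1.564, 2.764]
wrist_force: [7.9, 2.9, -15.3]
finger_gap: 16.9
```

```bash
python3 -c "
from go import *
t=th(); go(H(t+.17),D,fx)"
```

```text
th 1.344 R 107.4 y 1.4
19.6 d [18.1  2.1  0.2] rot [-0.14 -0.36 -0.19] F [  7.9   2.9 -15.3] gap 16.9 q [0.3  0.35 1.56 0.   1.23 0.16]
```

>>> jog_arm([
  [[18,2,-1,0,0,0],[18,2,-2,0,0,0],[18,2,-4,0,0,0],[17,2,-7,0,0,0],[0,0,0,0,0,0]],
])

```text
clock: 20.1
eef_pos: [586.3, 210.5, 171.3]
eef_rot: [2.235, 1.564, 2.375]
wrist_force: [2.3, 1.5, -4.8]
finger_gap: 16.9
```

```bash
python3 -c "
from go import *
t=th(); go(H(t+.17),D,fx)"
```

```text
th 2.026 R 107.2 y 1.1
20.1 d [ 14.2   1.9 -11.2] rot [-0.29 -0.3  -0.24] F [ 2.3  1.5 -4.8] gap 16.9 q [0.28 0.51 1.36 0.01 1.28 0.14]
```

>>> jog_arm([
  [[14,2,-11,0,0,0],[13,2,-13,0,0,0],[11,2,-14,0,0,0],[8,1,-16,0,0,0],[0,0,0,0,0,0]],
])

```text
clock: 20.6
eef_pos: [633.1, 216.7, 123.9]
eef_rot: [0.624, 1.563, 0.763]
wrist_force: [1.7, 2.9, -5.5]
finger_gap: 16.7
```

```bash
python3 -c "
from go import *
t=th(); go(H(t+.17),D,fx)"
```

```text
th 2.663 R 106.3 y 0.8
20.6 d [  5.6   1.  -17.1] rot [-0.29  0.3  -0.22] F [ 1.7  2.9 -5.5] gap 16.7 q [0.27 0.65 1.25 0.   1.23 0.13]
```

>>> jog_arm([
  [[6,1,-16,0,0.3,0],[3,1,-16,0,0,0],[1,0,-12,0,0,0],[0,0,-4,0,0,0],[0,0,-3,0,0,0]],
])

```text
clock: 21.1
eef_pos: [643.8, 218.2, 77.5]
eef_rot: [0.364, 1.559, 0.503]
wrist_force: [1.2, -0.8, 3.9]
finger_gap: 16.9
```

```bash
python3 -c "
from go import *
t=th(); go(H(3.14),D,fx)"
```

```text
th 3.118 R 105.2 y 0.8
21.1 d [-0.2  0.1 -2.4] rot [-0.32  0.59 -0.21] F [ 1.2 -0.8  3.9] gap 16.9 q [0.27 0.72 1.25 0.   1.16 0.13]
```

Press it gently onto the stop.

>>> jog_arm([
  [[0,0,-3,0,0,0],[0,0,-3,0,0,0],[0,0,-3,0,0,0]],
])

```text
clock: 21.4
eef_pos: [643.9, 218.2, 77.0]
eef_rot: [0.258, 1.555, 0.399]
wrist_force: [-11.5, -4.5, 24.9]
finger_gap: 16.9
```

```bash
python3 -c "
from go import *
t=th(); go(H(3.14),D,fx)"
```

```text
th 3.122 R 105.4 y 0.9
21.4 d [-0.3  0.  -1.9] rot [-0.35  0.83 -0.23] F [-11.5  -4.5  24.9] gap 16.9 q [0.27 0.72 1.25 0.   1.15 0.13]
```

The handle is at its stop (25 N, no more travel). I'll release and retreat.

>>> jog_arm([
  [[0,0,1,0,0,0],[0,0,0,0,0,0],[0,0,0,0,0,0],[0,0,0,0,0,0]],
], gripper=-0.25)

```text
clock: 21.8
eef_pos: [642.4, 218.3, 78.4]
eef_rot: [0.292, 1.557, 0.432]
wrist_force: [0.0, 0.5, 0.3]
finger_gap: 35.5
```

>>> jog_arm([
  [[0,0,15,0,0,0],[0,0,35,0,0,0],[0,0,45,0,0,0],[0,0,45,0,0,0],[-30,-10,45,0,0,0]],
])

```text
clock: 22.3
eef_pos: [613.0, 208.8, 258.7]
eef_rot: [1.447, 1.568, 1.588]
wrist_force: [0.6, 0.0, 1.4]
finger_gap: 35.5
```

>>> jog_arm([
  [[-45,-15,40,0,0,0],[-45,-15,20,0,0,0],[-30,-15,0,0,0,0],[0,0,0,0,0,0],[0,0,0,0,0,0]],
])

```text
clock: 22.8
eef_pos: [499.3, 166.1, 322.3]
eef_rot: [0.269, 1.555, 0.41]
wrist_force: [0.5, 1.0, -0.6]
finger_gap: 35.1
```

Run:
```python
from go import *
s=manip.read_state(); print(s['clock'],s['eef_pos'])
im,d,p=cam('wrist'); L=(pts(d,p)-A)@np.c_[fx,fy,[0,0,1]]; g=(im.max(2).astype(int)-im.min(2)<35)
h=g&(np.abs(L[...,2])<14)&(L[...,0]>95)&(L[...,0]<120)&(np.abs(L[...,1])<36); q=L[h]; print('handle',len(q),q.mean(0),np.percentile(q[:,2],98))
m=(im.max(2)<75)&(np.abs(L[...,0])<30)&(np.abs(L[...,1])<75)&(L[...,2]>5)&(L[...,2]<25); f=L[m]; print('top tray',len(f),f.mean(0),np.linalg.lstsq(np.c_[f[:,:2],np.ones(len(f))],f[:,2],rcond=None)[0])
ims=[cv2.resize(im[20:300,200:560],(400,300))]
im,d,p=cam('side'); u,v=proj(A,p)[0].astype(int); ims.append(cv2.resize(im[v-75:v+75,u-100:u+100],(400,300),interpolation=cv2.INTER_CUBIC))
L=(pts(d,p)-A)@np.c_[fx,fy,[0,0,1]]
cv2.imwrite('pics/end.png',np.hstack(ims))
```

```text
22.8 [499.26393514 166.06388543 322.28930319]
handle 805 [103.44595589   0.93316339   6.00204059] 9.124107958973044
top tray 3131 [-0.83596394  1.87204436 15.88529003] [-1.53027426e-03  5.38450590e-04  1.58830028e+01]
```

View pics/end.png

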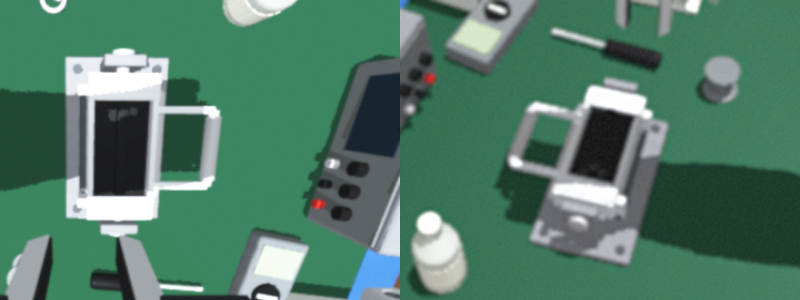

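The cradle is turned over with the handle level on the +x side. The old loaded tray is level on top at 15.9 mm, which fits the stack dropping the 1.5 mm clearance onto the bail. I'll hand in.

```bash
python3 -c "
from cell import manip
print(manip.sign_off(), manip.read_state()['clock'])"
```

```text
the job is handed in; nothing more can be done
the job is handed in; nothing more can be done
```

I capped the loaded tray with the empty one, swung the bail down, turned the cradle half a turn to its far stop, moved clear and handed in at about 23 s of the 72 s allowed. Sign-off gave no verdict.

- **Capping:** before the bail went down, the empty tray sat within about 1 mm of my estimate of the cradle's centre and tilted less than 0.02 rad. Its floor face was 17.3 mm above the axis (18 expected).
- **Bail:** before the turn it was shut, with the arms level and the bar at about 23 mm (23.5 expected).
- **Cradle:** after the turn the handle is level on the +x side, at the same height as at the start. It stopped moving under 25 N against the stop. My angle estimate at that moment was 3.12 rad, about what the same 2 mm height offset at the start accounts for.
- **Trays:** the tray now on top is level, with its floor at 15.9 mm. That is about 1.4 mm lower than the capped floor before the turn, which fits the stack dropping the bail's 1.5 mm clearance.
- **Bystanders:** I saw no sign that any of them moved, but I did not measure them. The last pictures show only some of them.
- **Not checked:** I could not see the modules inside the closed trays, or the bail underneath after the turn, so pins up and bail still shut are inferred.

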